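# Line up paint tester tins by shade

### The arm

A 6-joint arm with a two-finger parallel gripper is mounted at the origin on the work surface. World frame = base frame: x ahead of the robot, y to its left, z up, the work surface at z = 0. Lengths are in m, angles in rad, forces in N, time in s.
With the tool pointing down it reaches from about 0.35 to 0.975 m from the base axis. Payload 4.9 kg.
Tool frame: the origin (TCP) lies midway between the tips of the shut fingers; the grasp point (between the pads) lies 19 mm behind it (ctrl.tcp_to_grasp is the distance from the TCP to the grasp point, in m); z points along the fingers, y is the line along which they close (so a half turn about z gives the same grasp; the last joint's range is limited). The gripper opens to 85 mm and grips with 20 to 120 N. Pads are 22 mm wide; open, the fingers measure 114 mm over their backs; the gripper's body (76 mm by 85 mm) begins 54 mm behind the grasp point. The pads swing forward as they close: fully open they stand 13 mm farther back than shut.
Start: joints at [0.983, 0.053, 1.613, -0, 1.476, -0.119], TCP at [0.282, 0.558, 0.231] pointing down, gripper open.
Joint ranges: [-3.01, 3.01], [-1.01, 2.22], [0.06, 2.58], [-1.02, 4.17], [0.09, 2.62], [-3.14, 3.14]. Speed limits (rad/s): [2.57, 2.57, 3.14, 3.14, 3.14, 3.14].

### API

Orientations are given as a rotation vector (axis times angle).
In Python, from station import ctrl, get_image, camera_params gives the robot as it stands (ctrl), with the cameras as plain functions.
- The arm moves only by the tool jog_arm, called after "Call:" as name([rows], argument=value, ...), one row to a line, values as JSON. Schema: {"type":"object","properties":{"plan":{"type":"array","items":{"type":"object","properties":{"finger_gap":{"type":"number"},"d":{"type":"array","items":{"type":"number"},"minItems":3,"maxItems":3},"rot":{"type":"array","items":{"type":"number"},"minItems":3,"maxItems":3}},"additionalProperties":false,"required":["finger_gap"]},"minItems":1,"maxItems":20},"grip_force":{"type":"number"},"only":{"type":"string"},"quiet":{"type":"boolean"},"lines":{"type":"string"}},"required":["plan"],"additionalProperties":false}. plan is a list of rows, 1 to 20 of them, each an object with the fields finger_gap (the finger opening in m), d (a list: dx, dy, dz in shares of 0.25 m (1.0 is 0.25 m)), rot (a list: a rotation vector rx, ry, rz in parts of the range, where 1.0 means 2 pi rad); a field left out counts as zero (the opening has to be given); each row is the pose to reach, as a shift and turn from the pose commanded when the call began, along the tool's axes at that moment; what a row does not reach only later rows make up. A row lasts 1/12 s, in which the tool goes at most 0.0417 m and 0.125 rad, less where a joint would pass 70% of its speed; a pose out of reach is approached as far as the arm can. The fingers move at their own pace and stop on an object; grip_force is the grip in N (left out, the last holds). Time passes only in rows, so rows that do not move let the fingers close. The tool returns the time, the measured TCP pose, the force, the opening and the grip force at its end. only (a regular expression) keeps the lines of the reply that match it, lines (a string "A,B") keeps lines A to B, and quiet returns only ok. No shift or turn number may pass 1 either way. Input that does not fit is refused with a message, and nothing moves.
- ctrl.get_obs(): the state, without advancing time (a new reading comes with each control period).
- get_image(name): name is "scene" or "top"; returns the picture (400x640x3 uint8, red, green, blue); there is no depth.
- camera_params(name): a dict with "fx", "fy", "cx", "cy" (pixels), "T" (4x4, takes a point from camera to world coordinates). Camera axes: x right, y down, z forward; pixel columns grow to the right and rows downward; lengths in m; the calibration is good to about 2 mm. A picture is of the moment at which its call begins. camera_params takes no time and is no camera call.
- ctrl.finish_job(): hands the job in; it is judged then, once.
The state is a dict: "t": time; "q": joint angles; "dq": joint speeds; "effort": joint torques, N m; "tool_pos": TCP position; "tool_rot": TCP orientation; "contact_force": force on the tool from outside, world axes, zero at the start; "wrist_torque": the same for the moment, N m; "opening": finger opening in m; "grip_force": force on a finger pad.
Only numpy, scipy, OpenCV 4.12 (cv2) and the standard library are available. Lean on these libraries where they do the work, as an engineer would, in place of code of your own. Each camera call takes 0.05 s, during which the arm holds its last target. There are 200 camera calls.

### The job

Line up the four blue paint tester tins on the cork pads in order of shade, the palest next to the white swatch tile and the darkest next to the black one. Each tin stands upright and centred on its own pad. Set each one down on its pad gently, not dropped, and never tip a tin over.

Things in the scene. Friction and masses are not known exactly. Their poses are not given: they have to be found in the camera images.
- tin_pale: Closed upright round paint tester tin, very pale, almost white blue: the shade fills its lid and a band round its side; 54 mm diameter, 70 mm high, about 0.2 kg, stands on the table. Origin at the centre of its underside, z axis up along the tin.
- tin_sky: Closed upright round paint tester tin, light sky blue: the shade fills its lid and a band round its side; 54 mm diameter, 70 mm high, about 0.2 kg, stands on the table. Origin at the centre of its underside, z axis up along the tin.
- tin_mid: Closed upright round paint tester tin, strong medium blue: the shade fills its lid and a band round its side; 54 mm diameter, 70 mm high, about 0.2 kg, stands on the table. Origin at the centre of its underside, z axis up along the tin.
- tin_navy: Closed upright round paint tester tin, very dark navy blue: the shade fills its lid and a band round its side; 54 mm diameter, 70 mm high, about 0.2 kg, stands on the table. Origin at the centre of its underside, z axis up along the tin.
- pad_a: Fixed square cork pad 72 x 72 x 4 mm with a printed white ring 62 mm across, at one end of the row, next to one swatch tile. The four pads lie 80 mm apart, centre to centre, in a straight row on a fixed dark board (100 x 460 mm, 18 mm thick), so their tops are 22 mm above the table. Origin at the centre of the pad's underside (4 mm below its top); z up; y along the row.
- pad_b: Fixed square cork pad 72 x 72 x 4 mm with a printed white ring 62 mm across, second in the row, between pad_a and pad_c. The four pads lie 80 mm apart, centre to centre, in a straight row on a fixed dark board (100 x 460 mm, 18 mm thick), so their tops are 22 mm above the table. Origin at the centre of the pad's underside (4 mm below its top); z up; y along the row.
- pad_c: Fixed square cork pad 72 x 72 x 4 mm with a printed white ring 62 mm across, third in the row, between pad_b and pad_d. The four pads lie 80 mm apart, centre to centre, in a straight row on a fixed dark board (100 x 460 mm, 18 mm thick), so their tops are 22 mm above the table. Origin at the centre of the pad's underside (4 mm below its top); z up; y along the row.
- pad_d: Fixed square cork pad 72 x 72 x 4 mm with a printed white ring 62 mm across, at the other end of the row, next to the other swatch tile. The four pads lie 80 mm apart, centre to centre, in a straight row on a fixed dark board (100 x 460 mm, 18 mm thick), so their tops are 22 mm above the table. Origin at the centre of the pad's underside (4 mm below its top); z up; y along the row.
- white_tile: Fixed flat white swatch tile, 80 x 45 x 6 mm, on the dark board at one end of the row, 75 mm (centre to centre) beyond the last pad at that end; which end varies. Origin at the centre of its underside; z up; y along the row.
- black_tile: Fixed flat black swatch tile, 80 x 45 x 6 mm, on the dark board at one end of the row, 75 mm (centre to centre) beyond the last pad at that end; which end varies. Origin at the centre of its underside; z up; y along the row.

How it is judged:
By the outcome, as a careful person would: the job done as asked, in the order asked, and still so for the second after the job is handed in, with the robot touching nothing.
It also fails if it takes over 90 s, if anything falls off the work surface, if the arm or the gripper's body presses on something with over 40 N, if the wrist force passes 120 N, or if a joint passes its speed limit or range.

## Working session

There is one attempt and no reset: what is moved stays moved. The work goes in short steps, Python scripts to look and compute and a tool call to move; the robot and the scene stay as the last step left them, time stands still between calls to the robot, and variables do not carry over. Pictures are saved under pics/ and viewed, at most 14 in all, crops included, and the job is handed in when it is done.

```bash
ls; mkdir -p pics
```

Run:
```python
from station import ctrl, get_image, camera_params
import cv2
for n in("top","scene"):
    cv2.imwrite(f"pics/{n}0.png",get_image(n)[:,:,::-1])
    p=camera_params(n);print(n,p["fx"],p["fy"],p["cx"],p["cy"]);print(p["T"].round(4))
o=ctrl.get_obs();print(o["tool_pos"],o["tool_rot"],o["opening"],o["t"],ctrl.tcp_to_grasp)
```

```text
pics
station.py
top 445.8383677482667 445.8383677482667 318.77463106903525 206.76634498540483
[[ 1.9000e-03 -9.8780e-01  1.5570e-01  3.5490e-01]
 [-1.0000e+00 -2.8000e-03 -5.7000e-03  8.0000e-04]
 [ 6.0000e-03 -1.5570e-01 -9.8780e-01  1.0757e+00]
 [ 0.0000e+00  0.0000e+00  0.0000e+00  1.0000e+00]]
scene 434.22633510045387 434.22633510045387 329.7160806445309 199.0459467897609
[[ 0.8826  0.2972 -0.3643  0.9073]
 [ 0.4699 -0.5818  0.6638 -0.7146]
 [-0.0147 -0.7571 -0.6531  0.7589]
 [ 0.      0.      0.      1.    ]]
[0.28208068 0.55710783 0.23017579] [-7.29538320e-01 -3.05504853e+00  2.77534333e-03] 0.08573504419372871 0.1 0.0187
```

View pics/top0.png

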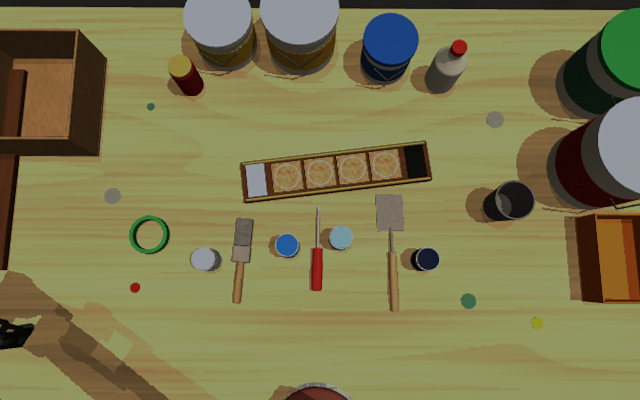

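View pics/scene0.png

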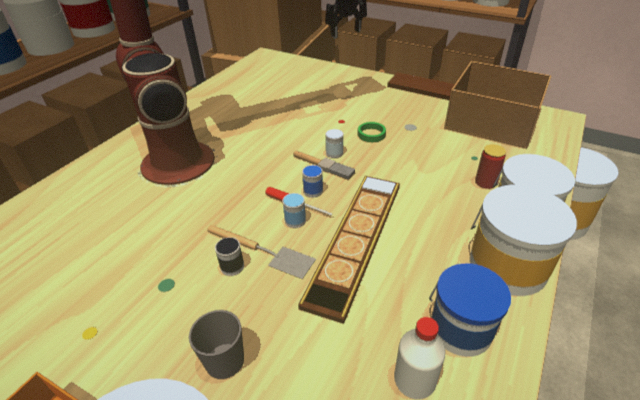

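The top view shows the white tile at (256,180), four pads from (287,177) to (385,164), and the black tile at (415,161). The tins are pale (204,259), mid (287,245), sky (341,238) and navy (427,259). I'll zoom in to pick out the lids and rings.

Run:
```python
import cv2
im=cv2.imread("pics/top0.png")
cv2.imwrite("pics/crop0.png",cv2.resize(im[135:280,180:446],None,fx=3,fy=3,interpolation=cv2.INTER_NEAREST))
for c in((204,256),(287,243),(341,235),(427,256)):
    print(c,[im[r,c[0]].tolist() for r in range(c[1]-14,c[1]+20,3)])
```

```text
(204, 256) [[84, 135, 147], [89, 144, 147], [155, 151, 146], [159, 151, 147], [159, 151, 147], [159, 151, 147], [159, 152, 148], [159, 151, 147], [159, 151, 147], [124, 121, 121], [85, 140, 146], [93, 151, 147]]
(287, 243) [[84, 136, 146], [95, 142, 149], [153, 88, 29], [153, 91, 34], [153, 91, 35], [153, 90, 35], [154, 91, 34], [154, 92, 35], [155, 92, 35], [114, 106, 95], [86, 138, 149], [95, 152, 147]]
(341, 235) [[89, 144, 147], [82, 136, 147], [154, 147, 110], [159, 151, 113], [158, 151, 114], [159, 151, 115], [158, 150, 114], [160, 152, 115], [160, 153, 116], [152, 153, 146], [85, 132, 140], [97, 152, 147]]
(427, 256) [[90, 146, 147], [90, 147, 147], [78, 70, 67], [45, 26, 21], [45, 28, 23], [43, 26, 20], [45, 27, 21], [45, 28, 21], [45, 27, 21], [61, 48, 44], [80, 132, 148], [94, 152, 147]]
```

View pics/crop0.png

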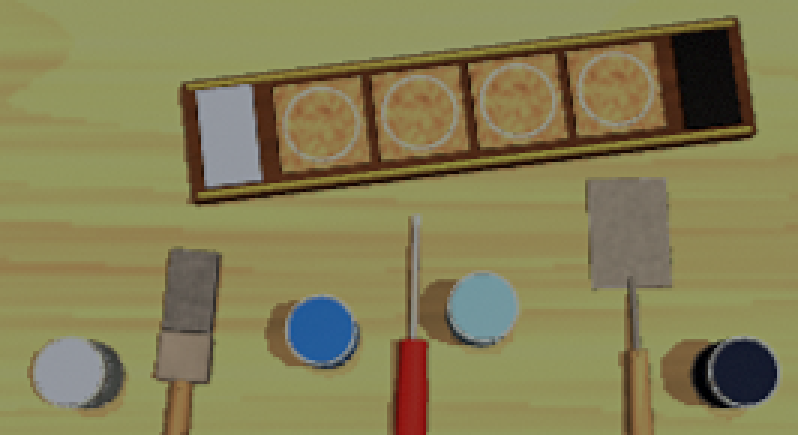

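Create h.py:
```python
import numpy as np,cv2
from station import ctrl, get_image, camera_params
def ray(n,u,v,z):
    p=camera_params(n);T=p["T"]
    d=T[:3,:3]@[(u-p["cx"])/p["fx"],(v-p["cy"])/p["fy"],1]
    return (T[:3,3]+d*(z-T[2,3])/d[2])[:2]
def proj(n,P):
    p=camera_params(n);T=p["T"];c=T[:3,:3].T@(np.array(P)-T[:3,3])
    return np.array([p["cx"]+p["fx"]*c[0]/c[2],p["cy"]+p["fy"]*c[1]/c[2]])
def blob(im,seed,tol,k=3):
    "flood-filled contour grown round seed, rectangle/ellipse source"
    m=np.zeros((im.shape[0]+2,im.shape[1]+2),np.uint8)
    cv2.floodFill(im.copy(),m,seed,0,(tol,)*3,(tol,)*3,4|cv2.FLOODFILL_MASK_ONLY|cv2.FLOODFILL_FIXED_RANGE|(255<<8))
    m=m[1:-1,1:-1]
    return max(cv2.findContours(m,cv2.RETR_EXTERNAL,cv2.CHAIN_APPROX_NONE)[0],key=cv2.contourArea)
def onplane(n,c,z): return np.array([ray(n,*q,z) for q in c[:,0,:].astype(float)],np.float32)
```

Run:
```python
from h import *
im=cv2.imread("pics/top0.png");sc=cv2.imread("pics/scene0.png")
for n,s in dict(pale=(203,258),mid=(287,243),sky=(340,236),navy=(428,258)).items():
    c=blob(im,s,22);w=onplane("top",c,.07);(x,y),r=cv2.minEnclosingCircle(w)
    e=cv2.fitEllipse(w)
    print(n,"circle",np.round((x,y,2*r),4),"ell",np.round(e[0]+e[1],4),"scene px of lid",proj("scene",[x,y,.07]).round(1))
hsv=cv2.cvtColor(im,cv2.COLOR_BGR2HSV)
m=((im[:,:,2]>165)&(im[:,:,2].astype(int)-im[:,:,1]>15)).astype(np.uint8)*255
m[:140]=0;m[205:]=0;m[:,:265]=0;m[:,410:]=0
m=cv2.morphologyEx(m,cv2.MORPH_CLOSE,np.ones((3,3)))
for c in sorted(cv2.findContours(m,cv2.RETR_EXTERNAL,cv2.CHAIN_APPROX_NONE)[0],key=lambda c:c[:,0,0].mean()):
    if cv2.contourArea(c)<300: continue
    w=onplane("top",c,.022);r=cv2.minAreaRect(w);print("pad",np.round(r[0]+r[1],4),round(r[2],2),"scene px",proj("scene",[*r[0],.022]).round(1))
for n,s in dict(white=(256,180),black=(415,161)).items():
    c=blob(im,s,30);w=onplane("top",c,.024);r=cv2.minAreaRect(w);print(n,np.round(r[0]+r[1],4),round(r[2],2))
```

```text
pale circle [0.3955 0.2549 0.0509] ell [0.3957 0.2551 0.0474 0.0483] scene px of lid [334.5 133. ]
mid circle [0.4275 0.0672 0.0465] ell [0.4273 0.0675 0.0442 0.0445] scene px of lid [312.3 170.2]
sky circle [ 0.444  -0.0551  0.0521] ell [ 0.445  -0.0548  0.0473  0.0476] scene px of lid [293.2 199.1]
navy circle [ 0.3963 -0.2503  0.0468] ell [ 0.3963 -0.2503  0.0444  0.0453] scene px of lid [227.3 244.8]
white [0.5869 0.1471 0.0785 0.0435] 7.31
black [ 0.6341 -0.2388  0.0799  0.0469] 7.24
```

Run:
```python
from h import *
im=cv2.imread("pics/top0.png");sc=cv2.imread("pics/scene0.png")
W=np.array([.5869,.1471]);B=np.array([.6341,-.2388]);d=(B-W)/np.linalg.norm(B-W);M=(W+B)/2
hh=cv2.cvtColor(im,cv2.COLOR_BGR2HSV)
for i,s in enumerate((-120,-40,40,120)):
    p=M+d*s/1000;u=proj("top",[*p,.022])
    # pad: brighter-red cork and ring inside a window; dark gaps/board round it
    c=np.round(u).astype(int);b=im[c[1]-24:c[1]+25,c[0]-24:c[0]+25].copy()
    seed=(24,24)
    m=((b[:,:,2]>120)&(b[:,:,2].astype(int)-b[:,:,1]>8)|(b[:,:,0]>100)).astype(np.uint8)*255
    m=cv2.morphologyEx(m,cv2.MORPH_OPEN,np.ones((3,3)))
    q=[k for k in cv2.findContours(m,cv2.RETR_EXTERNAL,cv2.CHAIN_APPROX_NONE)[0] if cv2.pointPolygonTest(k,seed,False)>=0]
    if q:
        w=onplane("top",q[0]+(c-24),.022);r=cv2.minAreaRect(w);print("pad",i,p.round(4),"seen",np.round(r[0]+r[1],4),round(r[2],1),"scene px",proj("scene",[*p,.022]).round(1), b[24,24])
for n,s in dict(pale=(334,133),mid=(312,170),sky=(293,199),navy=(227,245)).items():
    for tol in(15,25):
        c=blob(sc,s,tol);w=onplane("scene",c,.07);(x,y),r=cv2.minEnclosingCircle(w)
        e=cv2.fitEllipse(w);print(n,tol,np.round((x,y,2*r),4),np.round(e[0]+e[1],4))
```

```text
pad 0 [0.5959 0.0733] seen [0.5963 0.0729 0.0704 0.0705] 7.4 scene px [371.  201.8] [ 80 135 147]
pad 1 [ 0.6056 -0.0061] seen [ 0.6063 -0.0067  0.0707  0.0706] 7.3 scene px [361.4 222. ] [ 80 134 146]
pad 2 [ 0.6154 -0.0856] seen [ 0.6162 -0.0858  0.0706  0.0709] 7.4 scene px [350.8 244.5] [ 79 132 146]
pad 3 [ 0.6251 -0.165 ] seen [ 0.6262 -0.1652  0.0705  0.0709] 7.4 scene px [338.9 269.6] [ 80 132 147]
pale 15 [0.3939 0.2528 0.0455] [0.3945 0.2532 0.0385 0.0435]
pale 25 [0.3949 0.2534 0.0478] [0.3951 0.2532 0.0415 0.0461]
mid 15 [0.4274 0.0661 0.0439] [0.4274 0.0655 0.0394 0.042 ]
mid 25 [0.4269 0.0655 0.0451] [0.4271 0.0659 0.0405 0.0432]
sky 15 [ 0.4446 -0.0561  0.0457] [ 0.4444 -0.056   0.0412  0.0441]
sky 25 [ 0.4449 -0.0569  0.0475] [ 0.4446 -0.0566  0.0436  0.0452]
navy 15 [ 0.3964 -0.2522  0.045 ] [ 0.3965 -0.2522  0.0414  0.0432]
navy 25 [ 0.3964 -0.2519  0.0455] [ 0.3967 -0.2518  0.0433  0.0438]
```

Add to h.py:
```python
from scipy.spatial.transform import Rotation as R
YAW=np.deg2rad(7.1)
def go(x,y,z):
    o=ctrl.get_obs();M=R.from_rotvec(o["tool_rot"])
    Y=np.array([np.cos(YAW),np.sin(YAW),0]);Z=np.array([0,0,-1.])
    D=R.from_matrix(np.column_stack([np.cross(Y,Z),Y,Z]))
    print("shift",(M.inv().apply(np.array([x,y,z])-o["tool_pos"])).round(4),"turn",(M.inv()*D).as_rotvec().round(4),"t",round(o["t"],2),"q",o["q"].round(2))
```

```bash
python3 -c "from h import *;go(.3952,.2542,.16)"
```

```text
shift [-0.2378 -0.219   0.0705] turn [-1.800e-03  7.000e-04  9.781e-01] t 0.1 q [ 0.98  0.05  1.61 -0.    1.48 -0.12]
```

Careful with the scale: shifts go in shares of 0.25 m and turns go in shares of 2 pi rad. That gives: -0.2378 m / 0.25 = -0.9512, -0.219 m / 0.25 = -0.876, 0.978 rad / 6.2832 = 0.1557.

Call:
jog_arm([
  {"finger_gap":0.085,"d":[-0.476,-0.44,0.14],"rot":[0,0,0.078]},
  {"finger_gap":0.085,"d":[-0.476,-0.44,0.14],"rot":[0,0,0.078]},
  {"finger_gap":0.085,"d":[-0.476,-0.44,0.14],"rot":[0,0,0.078]},
  {"finger_gap":0.085,"d":[-0.476,-0.44,0.14],"rot":[0,0,0.078]},
  {"finger_gap":0.085,"d":[-0.9512,-0.876,0.282],"rot":[-0.0003,0.0001,0.1557]},
  {"finger_gap":0.085,"d":[-0.9512,-0.876,0.282],"rot":[-0.0003,0.0001,0.1557]},
  {"finger_gap":0.085,"d":[-0.9512,-0.876,0.282],"rot":[-0.0003,0.0001,0.1557]},
  {"finger_gap":0.085,"d":[-0.9512,-0.876,0.282],"rot":[-0.0003,0.0001,0.1557]},
  {"finger_gap":0.085,"d":[-0.9512,-0.876,0.282],"rot":[-0.0003,0.0001,0.1557]},
  {"finger_gap":0.085,"d":[-0.9512,-0.876,0.282],"rot":[-0.0003,0.0001,0.1557]},
  {"finger_gap":0.085,"d":[-0.9512,-0.876,0.282],"rot":[-0.0003,0.0001,0.1557]},
  {"finger_gap":0.085,"d":[-0.9512,-0.876,0.282],"rot":[-0.0003,0.0001,0.1557]},
], grip_force=40)

```text
t: 1.1
tool_pos: [0.3954, 0.2556, 0.1611]
tool_rot: [-2.077, -2.356, -0.004]
contact_force: [0.5, -0.3, -0.1]
opening: 0.0852
grip_force: 0.0
```

```bash
python3 -c "from h import *;go(.3952,.2542,.022)"
```

```text
shift [-0.0016 -0.0006  0.1391] turn [ 0.0015 -0.0018  0.0018] t 1.1 q [ 0.41 -0.28  2.04  0.    1.38  0.29]
```

Converted, 0.138 m / 0.25 = 0.552, 0.135 m / 0.25 = 0.54.

Call:
jog_arm([
  {"finger_gap":0.085,"d":[0,0,0.14]},
  {"finger_gap":0.085,"d":[0,0,0.28]},
  {"finger_gap":0.085,"d":[0,0,0.4]},
  {"finger_gap":0.085,"d":[0,0,0.48]},
  {"finger_gap":0.085,"d":[0,0,0.54]},
  {"finger_gap":0.085,"d":[0,0,0.552]},
  {"finger_gap":0.085,"d":[0,0,0.552]},
  {"finger_gap":0.085,"d":[0,0,0.552]},
])

```text
t: 1.77
tool_pos: [0.3962, 0.256, 0.0238]
tool_rot: [2.077, 2.356, 0.005]
contact_force: [-0.2, -0.2, 0.4]
opening: 0.0852
grip_force: 0.0
```

Call:
jog_arm([
  {"finger_gap":0.045},
  {"finger_gap":0.045},
  {"finger_gap":0.045},
  {"finger_gap":0.045},
  {"finger_gap":0.045},
  {"finger_gap":0.045},
  {"finger_gap":0.045},
  {"finger_gap":0.045},
], grip_force=40)

```text
t: 2.43
tool_pos: [0.3967, 0.2555, 0.0244]
tool_rot: [2.08, 2.355, 0.006]
contact_force: [-1.4, 0.8, 6.6]
opening: 0.0532
grip_force: 42.4
```

Converted, -0.12 m / 0.25 = -0.48, -0.11 m / 0.25 = -0.44.

Call:
jog_arm([
  {"finger_gap":0.045,"d":[0,0,-0.04]},
  {"finger_gap":0.045,"d":[0,0,-0.12]},
  {"finger_gap":0.045,"d":[0,0,-0.24]},
  {"finger_gap":0.045,"d":[0,0,-0.36]},
  {"finger_gap":0.045,"d":[0,0,-0.44]},
  {"finger_gap":0.045,"d":[0,0,-0.48]},
  {"finger_gap":0.045,"d":[0,0,-0.48]},
  {"finger_gap":0.045,"d":[0,0,-0.48]},
])

```text
t: 3.1
tool_pos: [0.3952, 0.2545, 0.1423]
tool_rot: [-2.079, -2.354, -0.002]
contact_force: [-0.2, 0.5, -3.1]
opening: 0.0533
grip_force: 42.7
```

```bash
python3 -c "from h import *;go(.596,.074,.145)"
```

```text
shift [-0.204   0.1769 -0.0028] turn [ 0.0008 -0.0012 -0.    ] t 3.1 q [ 0.41 -0.26  2.05  0.    1.35  0.29]
```

Converted, -0.204 m / 0.25 = -0.816, -0.195 m / 0.25 = -0.78.

Call:
jog_arm([
  {"finger_gap":0.045,"d":[-0.04,0.04,0]},
  {"finger_gap":0.045,"d":[-0.12,0.104,0]},
  {"finger_gap":0.045,"d":[-0.22,0.192,0]},
  {"finger_gap":0.045,"d":[-0.32,0.28,0]},
  {"finger_gap":0.045,"d":[-0.42,0.364,0]},
  {"finger_gap":0.045,"d":[-0.52,0.452,0]},
  {"finger_gap":0.045,"d":[-0.62,0.536,0]},
  {"finger_gap":0.045,"d":[-0.712,0.616,0]},
  {"finger_gap":0.045,"d":[-0.78,0.676,0]},
  {"finger_gap":0.045,"d":[-0.816,0.708,0]},
  {"finger_gap":0.045,"d":[-0.816,0.708,0]},
  {"finger_gap":0.045,"d":[-0.816,0.708,0]},
  {"finger_gap":0.045,"d":[-0.816,0.708,0]},
])

```text
t: 4.18
tool_pos: [0.5949, 0.0751, 0.1413]
tool_rot: [-2.077, -2.354, -0.0]
contact_force: [-0.1, -1.1, -2.1]
opening: 0.0536
grip_force: 42.9
```

```bash
python3 -c "
from h import *;go(.596,.074,.0464)
cv2.imwrite('pics/t1.png',get_image('top')[:,:,::-1]);cv2.imwrite('pics/s1.png',get_image('scene')[120:300,250:450,::-1].repeat(3,0).repeat(3,1))"
```

```text
shift [-0.0015  0.0011  0.0949] turn [-0.0016 -0.0023  0.0009] t 4.18 q [ 0.    0.07  1.75  0.    1.32 -0.12]
```

View pics/s1.png

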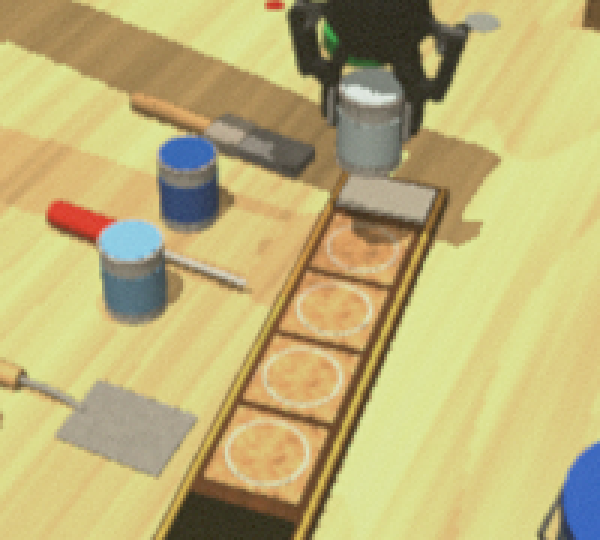

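The scene crop shows the pale tin held upright at about (370,125), above the first pad, with nothing else disturbed. Next I'll descend.

Converted, 0.09 m / 0.25 = 0.36, 0.088 m / 0.25 = 0.352.

Call:
jog_arm([
  {"finger_gap":0.045,"d":[0,0.004,0.08]},
  {"finger_gap":0.045,"d":[-0.004,0.004,0.18]},
  {"finger_gap":0.045,"d":[-0.006,0.004,0.26]},
  {"finger_gap":0.045,"d":[-0.006,0.004,0.32]},
  {"finger_gap":0.045,"d":[-0.006,0.004,0.352]},
  {"finger_gap":0.045,"d":[-0.006,0.004,0.36]},
  {"finger_gap":0.045,"d":[-0.006,0.004,0.36]},
  {"finger_gap":0.045,"d":[-0.006,0.004,0.36]},
])

```text
t: 4.95
tool_pos: [0.5985, 0.0733, 0.0541]
tool_rot: [2.078, 2.354, 0.005]
contact_force: [0.5, -0.0, -1.7]
opening: 0.0527
grip_force: 42.9
```

Call:
jog_arm([
  {"finger_gap":0.045,"d":[0,0,0.004]},
  {"finger_gap":0.045,"d":[0,0,0.008]},
  {"finger_gap":0.045,"d":[0,0,0.008]},
  {"finger_gap":0.045,"d":[0,0,0.008]},
])

```text
t: 5.28
tool_pos: [0.598, 0.073, 0.0512]
tool_rot: [2.079, 2.355, 0.004]
contact_force: [-1.2, 0.1, -1.9]
opening: 0.0531
grip_force: 42.9
```

Converted, 0.002 m / 0.25 = 0.008, -0.0015 m / 0.25 = -0.006.

Call:
jog_arm([
  {"finger_gap":0.045,"d":[0,-0.006,0.004]},
  {"finger_gap":0.045,"d":[0,-0.006,0.008]},
  {"finger_gap":0.045,"d":[0,-0.006,0.008]},
  {"finger_gap":0.045,"d":[0,-0.006,0.008]},
])

```text
t: 5.62
tool_pos: [0.5961, 0.0728, 0.0485]
tool_rot: [-2.079, -2.354, -0.003]
contact_force: [-0.8, 0.1, -3.0]
opening: 0.0532
grip_force: 42.9
```

Call:
jog_arm([
  {"finger_gap":0.045,"d":[0,0,0.004]},
  {"finger_gap":0.045,"d":[0,0,0.006]},
  {"finger_gap":0.045,"d":[0,0,0.006]},
  {"finger_gap":0.045,"d":[0,0,0.006]},
])

```text
t: 5.95
tool_pos: [0.5962, 0.0728, 0.0472]
tool_rot: [-2.079, -2.355, -0.003]
contact_force: [0.7, 1.1, -2.2]
opening: 0.0533
grip_force: 42.9
```

Converted, 0.001 m / 0.25 = 0.004, 0.0005 m / 0.25 = 0.002.

Call:
jog_arm([
  {"finger_gap":0.045,"d":[0,0,0.002]},
  {"finger_gap":0.045,"d":[0,0,0.004]},
  {"finger_gap":0.045,"d":[0,0,0.004]},
  {"finger_gap":0.045,"d":[0,0,0.004]},
])

```text
t: 6.28
tool_pos: [0.5963, 0.0728, 0.0464]
tool_rot: [-2.079, -2.355, -0.003]
contact_force: [-1.1, 0.6, -1.9]
opening: 0.0528
grip_force: 43.2
```

Call:
jog_arm([
  {"finger_gap":0.045,"d":[0,0,0.002]},
  {"finger_gap":0.045,"d":[0,0,0.004]},
  {"finger_gap":0.045,"d":[0,0,0.004]},
  {"finger_gap":0.045,"d":[0,0,0.004]},
])

```text
t: 6.62
tool_pos: [0.5964, 0.0728, 0.0464]
tool_rot: [-2.079, -2.355, -0.002]
contact_force: [-4.3, -0.3, 5.4]
opening: 0.0532
grip_force: 43.4
```

Call:
jog_arm([
  {"finger_gap":0.06},
  {"finger_gap":0.07},
  {"finger_gap":0.085},
  {"finger_gap":0.085},
  {"finger_gap":0.085},
  {"finger_gap":0.085},
])

```text
t: 7.12
tool_pos: [0.5962, 0.0728, 0.0451]
tool_rot: [-2.079, -2.355, -0.003]
contact_force: [0.9, 0.7, -0.0]
opening: 0.0849
grip_force: 0.0
```

Call:
jog_arm([
  {"finger_gap":0.085,"d":[0,0,-0.08]},
  {"finger_gap":0.085,"d":[0,0,-0.22]},
  {"finger_gap":0.085,"d":[0,0,-0.36]},
  {"finger_gap":0.085,"d":[0,0,-0.46]},
  {"finger_gap":0.085,"d":[0,0,-0.46]},
  {"finger_gap":0.085,"d":[0,0,-0.46]},
  {"finger_gap":0.085,"d":[0,0,-0.46]},
])

```text
t: 7.7
tool_pos: [0.5956, 0.0726, 0.1593]
tool_rot: [-2.079, -2.354, -0.002]
contact_force: [-1.0, 0.5, 0.1]
opening: 0.0847
grip_force: 0.0
```

```bash
python3 -c "from h import *;go(.4447,-.0557,.155)"
```

```text
shift [-0.1087 -0.1656  0.0041] turn [-0.0001 -0.0016  0.0001] t 7.7 q [-0.    0.05  1.74  0.    1.35 -0.13]
```

Released cleanly. Next I'll move to above the sky tin, then take a picture to check the pale tin.

Converted, -0.1656 m / 0.25 = -0.6624, -0.16 m / 0.25 = -0.64.

Call:
jog_arm([
  {"finger_gap":0.085,"d":[-0.08,-0.12,0]},
  {"finger_gap":0.085,"d":[-0.16,-0.24,0]},
  {"finger_gap":0.085,"d":[-0.24,-0.368,0]},
  {"finger_gap":0.085,"d":[-0.32,-0.488,0]},
  {"finger_gap":0.085,"d":[-0.38,-0.58,0]},
  {"finger_gap":0.085,"d":[-0.42,-0.64,0]},
  {"finger_gap":0.085,"d":[-0.4348,-0.6624,0.016]},
  {"finger_gap":0.085,"d":[-0.4348,-0.6624,0.016]},
  {"finger_gap":0.085,"d":[-0.4348,-0.6624,0.016]},
  {"finger_gap":0.085,"d":[-0.4348,-0.6624,0.016]},
  {"finger_gap":0.085,"d":[-0.4348,-0.6624,0.016]},
])

```text
t: 8.62
tool_pos: [0.4458, -0.0551, 0.1556]
tool_rot: [-2.078, -2.355, -0.003]
contact_force: [0.5, 0.1, 0.7]
opening: 0.0851
grip_force: 0.0
```

Run:
```python
from h import *
go(.4447,-.0557,.023)
im=np.ascontiguousarray(get_image('top')[:,:,::-1]);cv2.imwrite("pics/t2.png",im)
s=tuple(int(v) for v in proj("top",[.596,.073,.092]).round())
w=onplane("top",blob(im,s,22),.092);print(np.round(cv2.minEnclosingCircle(w)[0],4),np.round(cv2.fitEllipse(w)[:2],4))
```

```text
shift [-0.0007 -0.0012  0.1326] turn [ 0.0007 -0.0019  0.0012] t 8.62 q [-0.29 -0.33  2.09  0.    1.39 -0.42]
[0.5963 0.0722] [[0.5969 0.0723]
 [0.0465 0.0488]]
```

The pale tin measures within 1 mm of its pad centre. Now I'll pick up the sky tin.

Converted, 0.132 m / 0.25 = 0.528, 0.13 m / 0.25 = 0.52.

Call:
jog_arm([
  {"finger_gap":0.085,"d":[0,-0.004,0.14]},
  {"finger_gap":0.085,"d":[-0.002,-0.004,0.28]},
  {"finger_gap":0.085,"d":[-0.002,-0.004,0.4]},
  {"finger_gap":0.085,"d":[-0.002,-0.004,0.48]},
  {"finger_gap":0.085,"d":[-0.002,-0.004,0.52]},
  {"finger_gap":0.085,"d":[-0.002,-0.004,0.528]},
  {"finger_gap":0.085,"d":[-0.002,-0.004,0.528]},
  {"finger_gap":0.085,"d":[-0.002,-0.004,0.528]},
])

```text
t: 9.33
tool_pos: [0.446, -0.0564, 0.0255]
tool_rot: [2.078, 2.353, 0.005]
contact_force: [0.0, -0.7, 1.2]
opening: 0.085
grip_force: 0.0
```

Call:
jog_arm([
  {"finger_gap":0.045},
  {"finger_gap":0.045},
  {"finger_gap":0.045},
  {"finger_gap":0.045},
  {"finger_gap":0.045},
  {"finger_gap":0.045},
  {"finger_gap":0.045},
  {"finger_gap":0.045},
], grip_force=40)

```text
t: 10.0
tool_pos: [0.4455, -0.0565, 0.0254]
tool_rot: [2.078, 2.354, 0.004]
contact_force: [-1.7, 0.6, 6.9]
opening: 0.0532
grip_force: 42.5
```

Call:
jog_arm([
  {"finger_gap":0.045,"d":[0,0,-0.04]},
  {"finger_gap":0.045,"d":[0,0,-0.12]},
  {"finger_gap":0.045,"d":[0,0,-0.24]},
  {"finger_gap":0.045,"d":[0,0,-0.36]},
  {"finger_gap":0.045,"d":[0,0,-0.48]},
  {"finger_gap":0.045,"d":[0,0,-0.52]},
  {"finger_gap":0.045,"d":[0,0,-0.52]},
  {"finger_gap":0.045,"d":[0,0,-0.52]},
  {"finger_gap":0.045,"d":[0,0,-0.52]},
])

```text
t: 10.75
tool_pos: [0.4428, -0.0559, 0.1513]
tool_rot: [-2.077, -2.352, -0.0]
contact_force: [-0.7, 0.2, -3.1]
opening: 0.0531
grip_force: 42.7
```

```bash
python3 -c "from h import *;go(.606,-.0060,.155)"
```

```text
shift [ 0.0293  0.1681 -0.0041] turn [-0.0027 -0.0031  0.    ] t 10.75 q [-0.29 -0.33  2.1   0.    1.38 -0.42]
```

Call:
jog_arm([
  {"finger_gap":0.045,"d":[0.008,0.048,0]},
  {"finger_gap":0.045,"d":[0.024,0.144,0]},
  {"finger_gap":0.045,"d":[0.04,0.248,0]},
  {"finger_gap":0.045,"d":[0.06,0.352,0]},
  {"finger_gap":0.045,"d":[0.08,0.456,0]},
  {"finger_gap":0.045,"d":[0.096,0.552,0]},
  {"finger_gap":0.045,"d":[0.108,0.624,0]},
  {"finger_gap":0.045,"d":[0.1172,0.672,0]},
  {"finger_gap":0.045,"d":[0.1172,0.672,0]},
  {"finger_gap":0.045,"d":[0.1172,0.672,0]},
  {"finger_gap":0.045,"d":[0.1172,0.672,0]},
  {"finger_gap":0.045,"d":[0.1172,0.672,0]},
  {"finger_gap":0.045,"d":[0.1172,0.672,0]},
])

```text
t: 11.83
tool_pos: [0.6065, -0.0067, 0.1536]
tool_rot: [-2.079, -2.354, -0.002]
contact_force: [0.3, -0.4, -1.9]
opening: 0.0529
grip_force: 43.1
```

```bash
python3 -c "from h import *;go(.606,-.0060,.0512)"
```

```text
shift [ 0.0006 -0.0005  0.1024] turn [ 0.0003 -0.0015 -0.0004] t 11.83 q [-0.13  0.07  1.73  0.    1.34 -0.26]
```

Converted, 0.102 m / 0.25 = 0.408, 0.1 m / 0.25 = 0.4.

Call:
jog_arm([
  {"finger_gap":0.045,"d":[0.002,0,0.08]},
  {"finger_gap":0.045,"d":[0.002,0,0.18]},
  {"finger_gap":0.045,"d":[0.002,0,0.28]},
  {"finger_gap":0.045,"d":[0.002,0,0.36]},
  {"finger_gap":0.045,"d":[0.002,0,0.4]},
  {"finger_gap":0.045,"d":[0.002,0,0.408]},
  {"finger_gap":0.045,"d":[0.002,0,0.408]},
  {"finger_gap":0.045,"d":[0.002,0,0.408]},
  {"finger_gap":0.045,"d":[0.002,0,0.408]},
  {"finger_gap":0.045,"d":[0.002,0,0.408]},
])

```text
t: 12.67
tool_pos: [0.6088, -0.006, 0.0541]
tool_rot: [2.078, 2.353, 0.006]
contact_force: [0.0, 0.1, -2.3]
opening: 0.0531
grip_force: 43.0
```

```bash
python3 -c "from h import *;go(.606,-.0060,.0472)"
```

```text
shift [ 0.0003 -0.0028  0.0069] turn [ 0.0043 -0.0006  0.0001] t 12.67 q [-0.13  0.18  1.78  0.    1.17 -0.26]
```

Converted, 0.0045 m / 0.25 = 0.018, 0.003 m / 0.25 = 0.012, 0.004 rad / 6.2832 = 0.0006.

Call:
jog_arm([
  {"finger_gap":0.045,"d":[0,-0.004,0.006],"rot":[0.0003,0,0]},
  {"finger_gap":0.045,"d":[0,-0.008,0.012],"rot":[0.0006,0,0]},
  {"finger_gap":0.045,"d":[0,-0.008,0.018],"rot":[0.0006,0,0]},
  {"finger_gap":0.045,"d":[0,-0.008,0.018],"rot":[0.0006,0,0]},
  {"finger_gap":0.045,"d":[0,-0.008,0.018],"rot":[0.0006,0,0]},
  {"finger_gap":0.045,"d":[0,-0.008,0.018],"rot":[0.0006,0,0]},
])

```text
t: 13.17
tool_pos: [0.6055, -0.0061, 0.0476]
tool_rot: [-2.078, -2.353, 0.002]
contact_force: [0.2, 0.3, -1.8]
opening: 0.0533
grip_force: 42.8
```

Call:
jog_arm([
  {"finger_gap":0.045,"d":[0,0,0.002]},
  {"finger_gap":0.045,"d":[0,0,0.004]},
  {"finger_gap":0.045,"d":[0,0,0.004]},
  {"finger_gap":0.045,"d":[0,0,0.004]},
])

```text
t: 13.5
tool_pos: [0.6056, -0.0061, 0.0476]
tool_rot: [-2.077, -2.353, 0.002]
contact_force: [-4.1, 1.2, 5.6]
opening: 0.0529
grip_force: 43.3
```

Call:
jog_arm([
  {"finger_gap":0.06},
  {"finger_gap":0.07},
  {"finger_gap":0.085},
  {"finger_gap":0.085},
  {"finger_gap":0.085},
  {"finger_gap":0.085},
])

```text
t: 14.0
tool_pos: [0.6055, -0.0061, 0.0465]
tool_rot: [-2.078, -2.353, 0.002]
contact_force: [0.9, 0.6, 0.0]
opening: 0.0854
grip_force: 0.0
```

Call:
jog_arm([
  {"finger_gap":0.085,"d":[0,0,-0.08]},
  {"finger_gap":0.085,"d":[0,0,-0.22]},
  {"finger_gap":0.085,"d":[0,0,-0.36]},
  {"finger_gap":0.085,"d":[0,0,-0.46]},
  {"finger_gap":0.085,"d":[0,0,-0.46]},
  {"finger_gap":0.085,"d":[0,0,-0.46]},
  {"finger_gap":0.085,"d":[0,0,-0.46]},
])

```text
t: 14.58
tool_pos: [0.6054, -0.0061, 0.1609]
tool_rot: [-2.077, -2.352, 0.003]
contact_force: [0.5, 1.1, -0.5]
opening: 0.0851
grip_force: 0.0
```

```bash
python3 -c "from h import *;go(.4272,.0667,.155)"
```

```text
shift [ 0.0943 -0.1678  0.0067] turn [-0.0038 -0.0017  0.0001] t 14.58 q [-0.13  0.06  1.72  0.    1.36 -0.26]
```

Converted, -0.1678 m / 0.25 = -0.6712, -0.16 m / 0.25 = -0.64, -0.004 rad / 6.2832 = -0.0006.

Call:
jog_arm([
  {"finger_gap":0.085,"d":[0.068,-0.12,0]},
  {"finger_gap":0.085,"d":[0.136,-0.24,0]},
  {"finger_gap":0.085,"d":[0.2,-0.36,0],"rot":[-0.0003,-0.0002,0]},
  {"finger_gap":0.085,"d":[0.268,-0.48,0],"rot":[-0.0003,-0.0002,0]},
  {"finger_gap":0.085,"d":[0.32,-0.576,0],"rot":[-0.0006,-0.0003,0]},
  {"finger_gap":0.085,"d":[0.36,-0.64,0],"rot":[-0.0006,-0.0003,0]},
  {"finger_gap":0.085,"d":[0.3772,-0.6712,0.024],"rot":[-0.0006,-0.0003,0]},
  {"finger_gap":0.085,"d":[0.3772,-0.6712,0.024],"rot":[-0.0006,-0.0003,0]},
  {"finger_gap":0.085,"d":[0.3772,-0.6712,0.024],"rot":[-0.0006,-0.0003,0]},
  {"finger_gap":0.085,"d":[0.3772,-0.6712,0.024],"rot":[-0.0006,-0.0003,0]},
  {"finger_gap":0.085,"d":[0.3772,-0.6712,0.024],"rot":[-0.0006,-0.0003,0]},
])

```text
t: 15.5
tool_pos: [0.4284, 0.0662, 0.1562]
tool_rot: [2.08, 2.353, 0.0]
contact_force: [0.7, 0.1, 0.2]
opening: 0.0847
grip_force: 0.0
```

Run:
```python
from h import *
go(.4272,.0667,.023)
im=np.ascontiguousarray(get_image('top')[:,:,::-1]);cv2.imwrite("pics/t3.png",im)
for p in((.596,.073),(.606,-.0065)):
    s=tuple(int(v) for v in proj("top",[*p,.092]).round())
    w=onplane("top",blob(im,s,22),.092);print(p,np.round(cv2.minEnclosingCircle(w)[0],4),np.round(cv2.fitEllipse(w)[:2],4).tolist())
```

```text
shift [ 0.0007 -0.0013  0.1332] turn [ 0.0009  0.0007 -0.0006] t 15.5 q [-0.02 -0.38  2.12 -0.    1.4  -0.14]
(0.596, 0.073) [0.5962 0.0725] [[0.5969, 0.0724], [0.0465, 0.0481]]
(0.606, -0.0065) [ 0.6058 -0.0045] [[0.606, -0.0046], [0.0463, 0.0471]]
```

Sky is about 2 mm off centre, which is fine. Next is the mid tin.

Converted, 0.133 m / 0.25 = 0.532, 0.13 m / 0.25 = 0.52.

Call:
jog_arm([
  {"finger_gap":0.085,"d":[0,-0.004,0.14]},
  {"finger_gap":0.085,"d":[0.002,-0.004,0.28]},
  {"finger_gap":0.085,"d":[0.002,-0.004,0.4]},
  {"finger_gap":0.085,"d":[0.002,-0.004,0.48]},
  {"finger_gap":0.085,"d":[0.002,-0.004,0.52]},
  {"finger_gap":0.085,"d":[0.002,-0.004,0.532]},
  {"finger_gap":0.085,"d":[0.002,-0.004,0.532]},
  {"finger_gap":0.085,"d":[0.002,-0.004,0.532]},
])

```text
t: 16.22
tool_pos: [0.4282, 0.0668, 0.0247]
tool_rot: [2.078, 2.352, 0.003]
contact_force: [0.2, 0.9, -0.6]
opening: 0.085
grip_force: 0.0
```

Call:
jog_arm([
  {"finger_gap":0.045},
  {"finger_gap":0.045},
  {"finger_gap":0.045},
  {"finger_gap":0.045},
  {"finger_gap":0.045},
  {"finger_gap":0.045},
  {"finger_gap":0.045},
  {"finger_gap":0.045},
], grip_force=40)

```text
t: 16.88
tool_pos: [0.4279, 0.067, 0.0247]
tool_rot: [2.077, 2.353, 0.003]
contact_force: [-1.8, 0.1, 6.1]
opening: 0.053
grip_force: 42.6
```

Call:
jog_arm([
  {"finger_gap":0.045,"d":[0,0,-0.04]},
  {"finger_gap":0.045,"d":[0,0,-0.12]},
  {"finger_gap":0.045,"d":[0,0,-0.24]},
  {"finger_gap":0.045,"d":[0,0,-0.36]},
  {"finger_gap":0.045,"d":[0,0,-0.48]},
  {"finger_gap":0.045,"d":[0,0,-0.52]},
  {"finger_gap":0.045,"d":[0,0,-0.52]},
  {"finger_gap":0.045,"d":[0,0,-0.52]},
  {"finger_gap":0.045,"d":[0,0,-0.52]},
])

```text
t: 17.63
tool_pos: [0.4249, 0.0671, 0.1506]
tool_rot: [-2.078, -2.353, 0.004]
contact_force: [0.0, -0.7, -3.5]
opening: 0.0528
grip_force: 42.9
```

```bash
python3 -c "from h import *;go(.6158,-.0860,.16)"
```

```text
shift [-0.1755  0.1704 -0.0099] turn [-0.0031  0.      0.0001] t 17.63 q [-0.02 -0.38  2.13 -0.    1.39 -0.14]
```

Converted, -0.1755 m / 0.25 = -0.702, 0.092 m / 0.25 = 0.368, -0.003 rad / 6.2832 = -0.0005.

Call:
jog_arm([
  {"finger_gap":0.045,"d":[-0.04,0.04,-0.02]},
  {"finger_gap":0.045,"d":[-0.112,0.112,-0.04]},
  {"finger_gap":0.045,"d":[-0.2,0.2,-0.04]},
  {"finger_gap":0.045,"d":[-0.288,0.28,-0.04]},
  {"finger_gap":0.045,"d":[-0.376,0.368,-0.04]},
  {"finger_gap":0.045,"d":[-0.464,0.452,-0.04]},
  {"finger_gap":0.045,"d":[-0.552,0.536,-0.04]},
  {"finger_gap":0.045,"d":[-0.624,0.608,-0.04],"rot":[-0.0003,0,0]},
  {"finger_gap":0.045,"d":[-0.676,0.656,-0.04],"rot":[-0.0005,0,0]},
  {"finger_gap":0.045,"d":[-0.702,0.6816,-0.04],"rot":[-0.0005,0,0]},
  {"finger_gap":0.045,"d":[-0.702,0.6816,-0.04],"rot":[-0.0005,0,0]},
  {"finger_gap":0.045,"d":[-0.702,0.6816,-0.04],"rot":[-0.0005,0,0]},
  {"finger_gap":0.045,"d":[-0.702,0.6816,-0.04],"rot":[-0.0005,0,0]},
  {"finger_gap":0.045,"d":[-0.702,0.6816,-0.04],"rot":[-0.0005,0,0]},
  {"finger_gap":0.045,"d":[-0.702,0.6816,-0.04],"rot":[-0.0005,0,0]},
])

```text
t: 18.88
tool_pos: [0.6167, -0.0852, 0.1635]
tool_rot: [2.077, 2.354, 0.004]
contact_force: [0.9, 0.1, -1.7]
opening: 0.0533
grip_force: 43.1
```

```bash
python3 -c "from h import *;go(.6158,-.0860,.052)"
```

```text
shift [-0.0006 -0.0014  0.1115] turn [0.0039 0.0004 0.001 ] t 18.88 q [-0.26  0.09  1.68  0.    1.36 -0.38]
```

Converted, 0.11 m / 0.25 = 0.44, 0.107 m / 0.25 = 0.428, 0.003 rad / 6.2832 = 0.0005.

Call:
jog_arm([
  {"finger_gap":0.045,"d":[-0.002,-0.004,0.08],"rot":[0.0003,0,0]},
  {"finger_gap":0.045,"d":[-0.002,-0.006,0.18],"rot":[0.0005,0,0]},
  {"finger_gap":0.045,"d":[-0.002,-0.01,0.28],"rot":[0.0005,0,0]},
  {"finger_gap":0.045,"d":[-0.002,-0.012,0.38],"rot":[0.0005,0,0]},
  {"finger_gap":0.045,"d":[-0.002,-0.012,0.428],"rot":[0.0005,0,0]},
  {"finger_gap":0.045,"d":[-0.002,-0.012,0.44],"rot":[0.0005,0,0]},
  {"finger_gap":0.045,"d":[-0.002,-0.012,0.44],"rot":[0.0005,0,0]},
  {"finger_gap":0.045,"d":[-0.002,-0.012,0.44],"rot":[0.0005,0,0]},
  {"finger_gap":0.045,"d":[-0.002,-0.012,0.44],"rot":[0.0005,0,0]},
  {"finger_gap":0.045,"d":[-0.002,-0.012,0.44],"rot":[0.0005,0,0]},
])

```text
t: 19.72
tool_pos: [0.6163, -0.0873, 0.0557]
tool_rot: [2.077, 2.352, 0.003]
contact_force: [0.1, 0.2, -2.0]
opening: 0.0535
grip_force: 43.0
```

```bash
python3 -c "from h import *;go(.6158,-.0860,.0467)"
```

```text
shift [ 0.0013 -0.0004  0.009 ] turn [0.0045 0.0019 0.0001] t 19.72 q [-0.26  0.21  1.75 -0.    1.18 -0.38]
```

Converted, 0.007 m / 0.25 = 0.028, 0.0012 m / 0.25 = 0.0048, 0.004 rad / 6.2832 = 0.0006.

Call:
jog_arm([
  {"finger_gap":0.045,"d":[0.0048,0,0.008],"rot":[0.0003,0,0]},
  {"finger_gap":0.045,"d":[0.0048,0,0.016],"rot":[0.0006,0.0002,0]},
  {"finger_gap":0.045,"d":[0.0048,0,0.024],"rot":[0.0006,0.0002,0]},
  {"finger_gap":0.045,"d":[0.0048,0,0.028],"rot":[0.0006,0.0002,0]},
  {"finger_gap":0.045,"d":[0.0048,0,0.028],"rot":[0.0006,0.0002,0]},
  {"finger_gap":0.045,"d":[0.0048,0,0.028],"rot":[0.0006,0.0002,0]},
])

```text
t: 20.22
tool_pos: [0.6149, -0.0857, 0.047]
tool_rot: [-2.078, -2.353, 0.003]
contact_force: [-2.7, 1.0, 1.5]
opening: 0.0531
grip_force: 43.0
```

Call:
jog_arm([
  {"finger_gap":0.045,"d":[0,0,0.002]},
  {"finger_gap":0.045,"d":[0,0,0.004]},
  {"finger_gap":0.045,"d":[0,0,0.004]},
  {"finger_gap":0.045,"d":[0,0,0.004]},
])

```text
t: 20.55
tool_pos: [0.6149, -0.0857, 0.0469]
tool_rot: [-2.078, -2.353, 0.003]
contact_force: [-5.2, 1.7, 7.5]
opening: 0.0534
grip_force: 43.6
```

Call:
jog_arm([
  {"finger_gap":0.06},
  {"finger_gap":0.07},
  {"finger_gap":0.085},
  {"finger_gap":0.085},
  {"finger_gap":0.085},
  {"finger_gap":0.085},
])

```text
t: 21.05
tool_pos: [0.6147, -0.0857, 0.0453]
tool_rot: [-2.078, -2.353, 0.003]
contact_force: [-0.3, -0.4, -0.5]
opening: 0.0851
grip_force: 0.0
```

Call:
jog_arm([
  {"finger_gap":0.085,"d":[0,0,-0.08]},
  {"finger_gap":0.085,"d":[0,0,-0.22]},
  {"finger_gap":0.085,"d":[0,0,-0.36]},
  {"finger_gap":0.085,"d":[0,0,-0.46]},
  {"finger_gap":0.085,"d":[0,0,-0.46]},
  {"finger_gap":0.085,"d":[0,0,-0.46]},
  {"finger_gap":0.085,"d":[0,0,-0.46]},
])

```text
t: 21.63
tool_pos: [0.6146, -0.0856, 0.1597]
tool_rot: [-2.077, -2.353, 0.004]
contact_force: [-0.2, 0.3, -1.4]
opening: 0.0851
grip_force: 0.0
```

```bash
python3 -c "from h import *;go(.3965,-.2510,.155)"
```

```text
shift [-0.1372 -0.2369  0.0055] turn [-0.0037 -0.0008  0.0001] t 21.63 q [-0.26  0.1   1.69 -0.    1.36 -0.38]
```

Converted, -0.2369 m / 0.25 = -0.9476, -0.226 m / 0.25 = -0.904, -0.004 rad / 6.2832 = -0.0006.

Call:
jog_arm([
  {"finger_gap":0.085,"d":[-0.068,-0.12,0]},
  {"finger_gap":0.085,"d":[-0.136,-0.24,0]},
  {"finger_gap":0.085,"d":[-0.208,-0.36,0],"rot":[-0.0003,0,0]},
  {"finger_gap":0.085,"d":[-0.28,-0.48,0],"rot":[-0.0003,0,0]},
  {"finger_gap":0.085,"d":[-0.348,-0.6,0],"rot":[-0.0003,0,0]},
  {"finger_gap":0.085,"d":[-0.416,-0.72,0],"rot":[-0.0006,0,0]},
  {"finger_gap":0.085,"d":[-0.48,-0.828,0],"rot":[-0.0006,0,0]},
  {"finger_gap":0.085,"d":[-0.524,-0.904,0],"rot":[-0.0006,0,0]},
  {"finger_gap":0.085,"d":[-0.5488,-0.9476,0.02],"rot":[-0.0006,0,0]},
  {"finger_gap":0.085,"d":[-0.5488,-0.9476,0.02],"rot":[-0.0006,0,0]},
  {"finger_gap":0.085,"d":[-0.5488,-0.9476,0.02],"rot":[-0.0006,0,0]},
  {"finger_gap":0.085,"d":[-0.5488,-0.9476,0.02],"rot":[-0.0006,0,0]},
  {"finger_gap":0.085,"d":[-0.5488,-0.9476,0.02],"rot":[-0.0006,0,0]},
])

```text
t: 22.72
tool_pos: [0.3974, -0.2505, 0.1556]
tool_rot: [-2.078, -2.356, -0.002]
contact_force: [0.8, 0.9, 1.1]
opening: 0.085
grip_force: 0.0
```

Run:
```python
from h import *
go(.3965,-.2510,.023)
im=np.ascontiguousarray(get_image('top')[:,:,::-1]);cv2.imwrite("pics/t4.png",im)
for p in((.596,.073),(.606,-.0065),(.6158,-.0857)):
    s=tuple(int(v) for v in proj("top",[*p,.092]).round())
    w=onplane("top",blob(im,s,22),.092);print(p,np.round(cv2.minEnclosingCircle(w)[0],4),np.round(cv2.fitEllipse(w)[:2],4).tolist())
```

```text
shift [-0.0006 -0.001   0.1326] turn [ 0.0007 -0.0013  0.0012] t 22.72 q [-0.72 -0.27  2.04  0.    1.37 -0.85]
(0.596, 0.073) [0.5963 0.0722] [[0.5969, 0.0724], [0.0466, 0.0482]]
(0.606, -0.0065) [ 0.6058 -0.0045] [[0.6059, -0.0044], [0.0461, 0.047]]
(0.6158, -0.0857) [ 0.6142 -0.0855] [[0.6144, -0.0853], [0.0439, 0.0447]]
```

Converted, 0.132 m / 0.25 = 0.528, 0.13 m / 0.25 = 0.52.

Call:
jog_arm([
  {"finger_gap":0.085,"d":[0,-0.004,0.14]},
  {"finger_gap":0.085,"d":[-0.002,-0.004,0.28]},
  {"finger_gap":0.085,"d":[-0.002,-0.004,0.4]},
  {"finger_gap":0.085,"d":[-0.002,-0.004,0.48]},
  {"finger_gap":0.085,"d":[-0.002,-0.004,0.52]},
  {"finger_gap":0.085,"d":[-0.002,-0.004,0.528]},
  {"finger_gap":0.085,"d":[-0.002,-0.004,0.528]},
  {"finger_gap":0.085,"d":[-0.002,-0.004,0.528]},
])

```text
t: 23.43
tool_pos: [0.3975, -0.2525, 0.0257]
tool_rot: [2.077, 2.353, 0.002]
contact_force: [0.6, 0.4, -0.2]
opening: 0.0847
grip_force: 0.0
```

Call:
jog_arm([
  {"finger_gap":0.045},
  {"finger_gap":0.045},
  {"finger_gap":0.045},
  {"finger_gap":0.045},
  {"finger_gap":0.045},
  {"finger_gap":0.045},
  {"finger_gap":0.045},
  {"finger_gap":0.045},
], grip_force=40)

```text
t: 24.1
tool_pos: [0.397, -0.2526, 0.0257]
tool_rot: [2.078, 2.353, 0.002]
contact_force: [-0.5, 1.8, 6.3]
opening: 0.0535
grip_force: 42.4
```

Call:
jog_arm([
  {"finger_gap":0.045,"d":[0,0,-0.04]},
  {"finger_gap":0.045,"d":[0,0,-0.12]},
  {"finger_gap":0.045,"d":[0,0,-0.24]},
  {"finger_gap":0.045,"d":[0,0,-0.36]},
  {"finger_gap":0.045,"d":[0,0,-0.48]},
  {"finger_gap":0.045,"d":[0,0,-0.52]},
  {"finger_gap":0.045,"d":[0,0,-0.52]},
  {"finger_gap":0.045,"d":[0,0,-0.52]},
  {"finger_gap":0.045,"d":[0,0,-0.52]},
])

```text
t: 24.85
tool_pos: [0.3948, -0.2507, 0.1515]
tool_rot: [-2.077, -2.352, -0.002]
contact_force: [0.3, 0.4, -3.0]
opening: 0.0529
grip_force: 42.6
```

```bash
python3 -c "from h import *;go(.6257,-.1655,.16)"
```

```text
shift [ 0.0561  0.2396 -0.0087] turn [-0.0016 -0.0036  0.    ] t 24.85 q [-0.73 -0.27  2.05  0.    1.37 -0.85]
```

Converted, 0.2396 m / 0.25 = 0.9584, 0.226 m / 0.25 = 0.904, -0.003 rad / 6.2832 = -0.0005.

Call:
jog_arm([
  {"finger_gap":0.045,"d":[0.012,0.048,-0.02]},
  {"finger_gap":0.045,"d":[0.036,0.144,-0.036]},
  {"finger_gap":0.045,"d":[0.06,0.26,-0.036]},
  {"finger_gap":0.045,"d":[0.088,0.376,-0.036]},
  {"finger_gap":0.045,"d":[0.116,0.492,-0.036]},
  {"finger_gap":0.045,"d":[0.144,0.608,-0.036]},
  {"finger_gap":0.045,"d":[0.168,0.72,-0.036],"rot":[-0.0002,-0.0003,0]},
  {"finger_gap":0.045,"d":[0.192,0.82,-0.036],"rot":[-0.0003,-0.0005,0]},
  {"finger_gap":0.045,"d":[0.212,0.904,-0.036],"rot":[-0.0003,-0.0005,0]},
  {"finger_gap":0.045,"d":[0.224,0.9584,-0.036],"rot":[-0.0003,-0.0005,0]},
  {"finger_gap":0.045,"d":[0.224,0.9584,-0.036],"rot":[-0.0003,-0.0005,0]},
  {"finger_gap":0.045,"d":[0.224,0.9584,-0.036],"rot":[-0.0003,-0.0005,0]},
  {"finger_gap":0.045,"d":[0.224,0.9584,-0.036],"rot":[-0.0003,-0.0005,0]},
  {"finger_gap":0.045,"d":[0.224,0.9584,-0.036],"rot":[-0.0003,-0.0005,0]},
  {"finger_gap":0.045,"d":[0.224,0.9584,-0.036],"rot":[-0.0003,-0.0005,0]},
])

```text
t: 26.1
tool_pos: [0.6261, -0.1668, 0.1631]
tool_rot: [2.078, 2.351, 0.001]
contact_force: [1.7, -0.2, -2.0]
opening: 0.0533
grip_force: 43.0
```

```bash
python3 -c "from h import *;go(.6257,-.1663,.053)"
```

```text
shift [ 0.0008 -0.0006  0.1101] turn [ 0.0025  0.0023 -0.0007] t 26.1 q [-0.37  0.15  1.62 -0.    1.36 -0.5 ]
```

Converted, 0.109 m / 0.25 = 0.436, 0.107 m / 0.25 = 0.428, 0.002 rad / 6.2832 = 0.0003.

Call:
jog_arm([
  {"finger_gap":0.045,"d":[0.002,-0.002,0.08],"rot":[0.0003,0.0003,0]},
  {"finger_gap":0.045,"d":[0.002,-0.004,0.18],"rot":[0.0003,0.0003,0]},
  {"finger_gap":0.045,"d":[0.002,-0.006,0.28],"rot":[0.0003,0.0003,0]},
  {"finger_gap":0.045,"d":[0.002,-0.008,0.38],"rot":[0.0003,0.0003,0]},
  {"finger_gap":0.045,"d":[0.002,-0.008,0.428],"rot":[0.0003,0.0003,0]},
  {"finger_gap":0.045,"d":[0.002,-0.008,0.436],"rot":[0.0003,0.0003,0]},
  {"finger_gap":0.045,"d":[0.002,-0.008,0.436],"rot":[0.0003,0.0003,0]},
  {"finger_gap":0.045,"d":[0.002,-0.008,0.436],"rot":[0.0003,0.0003,0]},
  {"finger_gap":0.045,"d":[0.002,-0.008,0.436],"rot":[0.0003,0.0003,0]},
  {"finger_gap":0.045,"d":[0.002,-0.008,0.436],"rot":[0.0003,0.0003,0]},
])

```text
t: 26.93
tool_pos: [0.6265, -0.1671, 0.0567]
tool_rot: [2.076, 2.351, 0.003]
contact_force: [-0.7, 0.6, -2.4]
opening: 0.053
grip_force: 43.0
```

```bash
python3 -c "from h import *;go(.6257,-.1663,.0475)"
```

```text
shift [ 0.0009 -0.0008  0.0092] turn [0.0043 0.0023 0.0001] t 26.93 q [-0.38  0.26  1.68  0.    1.19 -0.5 ]
```

Converted, 0.0065 m / 0.25 = 0.026, 0.006 m / 0.25 = 0.024, 0.004 rad / 6.2832 = 0.0006.

Call:
jog_arm([
  {"finger_gap":0.045,"d":[0.0032,0,0.008],"rot":[0.0003,0.0002,0]},
  {"finger_gap":0.045,"d":[0.0032,0,0.016],"rot":[0.0006,0.0003,0]},
  {"finger_gap":0.045,"d":[0.0032,0,0.024],"rot":[0.0006,0.0003,0]},
  {"finger_gap":0.045,"d":[0.0032,0,0.026],"rot":[0.0006,0.0003,0]},
  {"finger_gap":0.045,"d":[0.0032,0,0.026],"rot":[0.0006,0.0003,0]},
  {"finger_gap":0.045,"d":[0.0032,0,0.026],"rot":[0.0006,0.0003,0]},
])

```text
t: 27.43
tool_pos: [0.6251, -0.1657, 0.0479]
tool_rot: [-2.078, -2.353, 0.002]
contact_force: [-0.1, 0.9, -1.2]
opening: 0.053
grip_force: 43.0
```

Call:
jog_arm([
  {"finger_gap":0.045,"d":[0,0,0.002]},
  {"finger_gap":0.045,"d":[0,0,0.004]},
  {"finger_gap":0.045,"d":[0,0,0.004]},
  {"finger_gap":0.045,"d":[0,0,0.004]},
])

```text
t: 27.77
tool_pos: [0.6251, -0.1658, 0.0478]
tool_rot: [-2.077, -2.352, 0.002]
contact_force: [-3.0, 1.0, 4.9]
opening: 0.0531
grip_force: 43.2
```

Touchdown. I'll release, retreat upward and aside, and check.

Call:
jog_arm([
  {"finger_gap":0.06},
  {"finger_gap":0.07},
  {"finger_gap":0.085},
  {"finger_gap":0.085},
  {"finger_gap":0.085},
  {"finger_gap":0.085},
])

```text
t: 28.27
tool_pos: [0.6251, -0.1658, 0.0468]
tool_rot: [-2.078, -2.353, 0.002]
contact_force: [-0.1, 0.0, -0.1]
opening: 0.0848
grip_force: 0.0
```

Call:
jog_arm([
  {"finger_gap":0.085,"d":[0,0,-0.08]},
  {"finger_gap":0.085,"d":[0,0,-0.22]},
  {"finger_gap":0.085,"d":[0,0,-0.36]},
  {"finger_gap":0.085,"d":[0,0,-0.5]},
  {"finger_gap":0.085,"d":[-0.08,-0.12,-0.52]},
  {"finger_gap":0.085,"d":[-0.16,-0.24,-0.52]},
  {"finger_gap":0.085,"d":[-0.24,-0.36,-0.52]},
  {"finger_gap":0.085,"d":[-0.32,-0.48,-0.52]},
  {"finger_gap":0.085,"d":[-0.4,-0.6,-0.52]},
  {"finger_gap":0.085,"d":[-0.44,-0.64,-0.52]},
  {"finger_gap":0.085,"d":[-0.44,-0.64,-0.52]},
  {"finger_gap":0.085,"d":[-0.44,-0.64,-0.52]},
])

```text
t: 29.27
tool_pos: [0.4801, -0.2953, 0.1774]
tool_rot: [-2.08, -2.351, 0.001]
contact_force: [0.8, -0.2, 0.4]
opening: 0.085
grip_force: 0.0
```

Run:
```python
from h import *
im=np.ascontiguousarray(get_image('top')[:,:,::-1]);cv2.imwrite("pics/t5.png",im)
sc=get_image('scene')[:,:,::-1]
cv2.imwrite("pics/f.png",np.vstack([cv2.resize(im[130:230,220:460],None,fx=2.5,fy=2.5),cv2.resize(sc[130:330,230:430],(600,340))]))
for p in((.596,.073),(.606,-.0065),(.6158,-.0857),(.6257,-.165)):
    s=tuple(int(v) for v in proj("top",[*p,.092]).round())
    w=onplane("top",blob(im,s,22),.092);print(p,np.round(cv2.minEnclosingCircle(w)[0],4),np.round(cv2.fitEllipse(w)[:2],4).tolist())
```

```text
(0.596, 0.073) [0.5964 0.0723] [[0.5969, 0.0724], [0.0461, 0.0477]]
(0.606, -0.0065) [ 0.6058 -0.0045] [[0.6059, -0.0044], [0.0458, 0.047]]
(0.6158, -0.0857) [ 0.6142 -0.0855] [[0.6144, -0.0853], [0.0439, 0.0447]]
(0.6257, -0.165) [ 0.6239 -0.1637] [[0.6243, -0.1637], [0.0437, 0.0445]]
```

View pics/f.png

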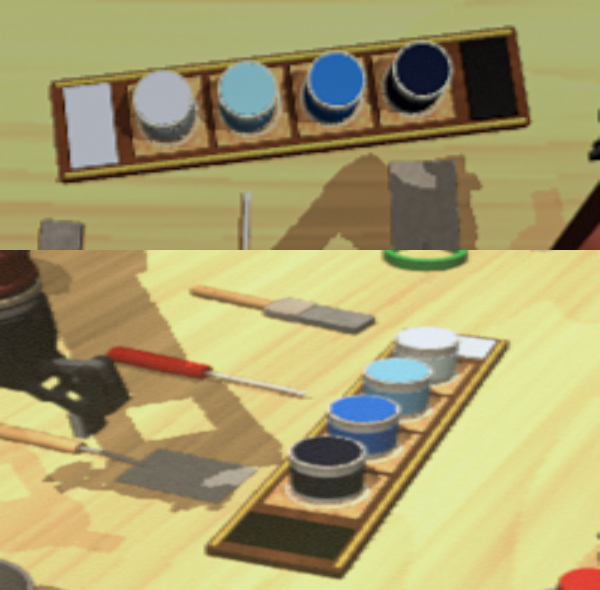

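The picture shows all four tins upright on their pads in shade order: pale at (164,100) by the white tile, then sky, mid, and navy at (420,68) by the black tile. All are within about 2 mm of centre and the arm is clear.

```bash
python3 -c "from station import ctrl, get_image, camera_params;print(ctrl.finish_job())"
```

```text
the job is handed in; nothing more can be done
None
```

The job is handed in: the four tins stand upright on their pads, palest by the white tile to darkest by the black, each within about 2 mm of centre, and the robot was clear of them at about 29 s.

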